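# Check a phone battery in the slot gauge

## Robot

A 6-joint arm with a two-finger parallel gripper is mounted at the origin on a cart in front of the work surface, level with it; the furniture and walls round the work are solid. World frame = base frame: x ahead of the robot, y to its left, z up, the work surface at z = 0. Lengths are in mm, angles in degrees, forces in N, time in s.
With the tool pointing down it reaches from about 375 to 900 mm from the base axis. Payload 3.1 kg.
Tool frame: the origin (TCP) lies at the very end of the fingers, on their centre line; the grasp point (between the pads) lies 19 mm behind it; z points along the fingers, y is the line along which they close (so a half turn about z gives the same grasp; the last joint's range is limited). The gripper opens to 87 mm and grips with 3 to 60 N. Pads are 19 mm wide; open, the fingers measure 117 mm over their backs; the gripper's body (75 mm by 190 mm) begins 51 mm behind the grasp point.
Start: joints at [-76.977, 30.224, 82.088, -0, 67.689, -10.227], TCP at [246.741, -574.209, 222.548] pointing down, gripper open.
Joint ranges: [-176.69, 176.69], [-43.24, 126.21], [12.49, 139.97], [-82, 262], [0, 151.66], [-163.58, 163.58]. Speed limits (degrees/s): [159.86, 159.86, 180, 180, 180, 180].

## Interface

Orientations are given as [roll, pitch, yaw] about the fixed x, y, z axes, in that order (R = Rz(yaw) Ry(pitch) Rx(roll)).
In Python, from cell import sensors, get_image, workorder, models gives the robot as it stands.
- The arm moves only by the shell command python3 -m handwheel 'ROWS' [FORCE]. ROWS is a JSON object whose one key "series" holds a list of rows, each an object of numbers: "claw": the opening, from 0 (shut) to 1 (fully open); "x", "y", "z": the shift along the tool's x, y, z in mm; "wx", "wy", "wz": the turn, a rotation vector about the tool's x, y, z in rad. In form: {"series": [{"claw": .., "x": .., "y": .., "z": .., "wx": .., "wy": .., "wz": ..}, ...]}. A call has 1 to 8 rows; each row is the pose to reach, as a shift and turn from the pose commanded when the call began, along the tool's axes at that moment; what a row does not reach only later rows make up. A row lasts 1/10 s, in which the tool goes at most 50 mm and 8.59 degrees, less where a joint would pass 70% of its speed; a pose out of reach is approached as far as the arm can. A call with a gripper value outside its range is refused whole. The fingers move at their own pace and stop on an object; FORCE is the grip in N (left out, the last holds). Time passes only in rows, so rows that repeat a pose let the fingers close. It gives the time, the measured TCP pose, the force, the opening and the grip force at its end, in the units of the state.
- sensors.read_state(): the state, without advancing time (a new reading comes with each control period).
- get_image(name): name is "scene" or "side" or "wrist"; returns a dict with "image" (400x640x3 uint8, red, green, blue), "z_map" (400x640 float32, mm along the optical axis (not along the pixel's ray), 0 where there is no reading), "mtx" (3x3 intrinsics, pixels), "R" (3x3) and "t" (3): a world point X has camera coordinates R X + t; the wrist camera has in their place "hand_eye" (4x4, takes a point from camera to tool coordinates, whose origin is the TCP and whose axes are the flange's). Camera axes: x right, y down, z forward; pixel columns grow to the right and rows downward; lengths in mm; the calibration is good to about 2 mm. A picture is of the moment at which its call begins: read the wrist's pose just before it.
- workorder.close_job(): hands the job in; it is judged then, once.
Trained networks look in a picture, given as the dict that the camera call returned (one of the last four; its "shot" number tells which), for a name from the list of things; names that differ only in an ending like _2 or _b are one class to them, and where a whole thing is asked for, a point or a joint stands for the part that bears it (a point fixed in the world has none). Each returns a list of dicts, best first, with "confidence" (0 to 1); they miss things now and then, are a little off and sometimes report something else, mostly with a low value. They report only what shows in the picture. A call takes as long as a camera call. They do not tell look-alikes from the thing itself.
- models.spot_in(target, picture): "at" ([x, y, z] in mm, in the coordinates of the camera as it stood for that picture, good to about 4 mm: the middle of the surface that is visible of it).
- models.cut_out(target, picture): "pixels" (400x640 bool, what is visible of it).
- models.tip_of(target, picture): "at" ([x, y, z] in mm, in the coordinates of the camera as it stood for that picture, good to about 4 mm: a listed point, or the origin of a listed thing).
The state is a dict: "t": time; "joint_pos": joint angles; "dq": joint speeds; "tau": joint torques, N m; "tcp_pos": TCP position; "tool_rot": TCP orientation; "force": force on the tool from outside, world axes, zero at the start; "moment": the same for the moment, N m; "grip_width": finger opening in mm; "finger_force": force on a finger pad.
Only numpy, scipy, OpenCV 4.12 (cv2) and the standard library are available. Lean on these libraries where they do the work, as an engineer would, in place of code of your own. Each camera call takes 0.05 s, during which the arm holds its last target. There are 200 camera calls.

## Task

Check the phone battery for swelling: on the grey gauge box, slide the steel cover plate, without lifting it off the lid, away from the slot and onto the outlined parking place beside it. Then take the battery out of its stand, lower it upright through the gauge's slot until about half of its body is below the lid, and finish holding it still there, hanging free in the gripper. Do not disturb the tin, the cleaner pot or the cutters.

Things in the scene. Friction and masses are not known exactly. Their poses are not given: they have to be found in the camera images.
- gauge: Fixed grey box, 110 (its x) x 190 (its y) x 110 mm high, with a flat 6 mm aluminium lid; hollow, inner floor 102 mm below the lid's top. Origin: centre of its underside on the bench, z up. A window is in its -x side. The slot lies in the -y half of the lid, the parking place in the +y half. It may stand on the left or right.
- slot (a point): Centre of the slot's mouth in the lid's top face: the through slot is 12 mm along the gauge's x and 46 mm along its y. Same axes as the gauge; 45 mm from the gauge's centre towards its -y.
- parking (a point): Centre of the parking place on the lid's top face, a flush 74 (x) x 68 (y) mm outline of dark lines, for the cover to lie in. 90 mm from the slot's centre towards the gauge's +y. Same axes as the gauge.
- cover: Loose flat steel plate, 70 (x) x 64 (y) x 5 mm, 0.18 kg, lying on the lid over the slot. Origin: centre of its underside. On its middle stands a black grip bar 44 mm long along its x, 10 mm thick along its y; its top is 23 mm above the plate's underside (18 mm above the plate).
- stand: Fixed grey stand, 60 (x) x 116 (y) x 35 mm high on a 68 x 124 mm rubber foot, with two slots in the top, each 11 (x) x 45 (y) mm and 30 mm deep, centred 28 mm either side of its centre along y. The battery stands in the -y slot, the other is empty. Origin: centre of its underside, z up.
- battery: Loose flat black phone battery standing upright in the stand: 8 mm thick (its x), 42 mm wide (its y), body 82 mm tall (its z, up), about 0.06 kg; a thin soft contact strip sticks up 20 mm more from the top and cannot be gripped. Origin: centre of its lower end face. At the start it stands 5 mm above the bench, with 52 mm of its body above the stand.
- screw_tin: Bystander: small round aluminium tin, 45 mm across, 12 mm high. Origin: centre of its underside.
- cleaner_pot: Bystander: black soldering tip cleaner pot, 62 mm across, 43 mm high. Origin: centre of its underside.
- cutters: Bystander: side cutters with blue handles lying flat, 129 x 42 x 10 mm. Origin: centre of the underside. They lie by the cork partition that stands along the right end of the bench (face at y = -0.43, top 0.49 m above the bench); a rack post with hanging leads stands behind the work, leads from about 0.7 m ahead.
Things that resemble listed ones, but are neither listed nor needed, are in the scene too. Leave any green look-alike of the cover alone.

How it is judged (in metres and radians):
On the way, in this order (a step that is already met when the one before it is completed fails the run):
1. the cover lies flat in the parking place and the slot is open (distance between cover and parking below 0.015 m and angle between the x axis of cover and the x axis of gauge, either way round below 0.2 rad and angle between cover's own z axis and vertical below 0.06 rad and linear speed of cover below 0.03 m/s), for 0.2 s.
2. the battery has been taken up out of the stand (height (world z) of battery above 0.04 m and contact force between the fingers and battery above 2 N), for 0.1 s.
At the end, for the whole second after the job is handed in: Cover flat on the lid, within 15 mm and 0.2 rad of the parking place; battery still, gripped by the fingers, upright within 0.12 rad in the slot, lower end 28 to 58 mm below the lid's top and within 8 mm of the slot's centre, pressing on the gauge with less than 8 N (distance between cover and parking below 0.015 m and angle between the x axis of cover and the x axis of gauge, either way round below 0.2 rad and angle between cover's own z axis and vertical below 0.06 rad and z of battery in the frame of slot between -0.058 and -0.028 m and horizontal distance between battery and slot below 0.008 m and angle between battery's own z axis and vertical below 0.12 rad and contact force between the fingers and battery above 2 N and contact force between battery and gauge below 8 N and linear speed of battery below 0.02 m/s); the arm keeps its last pose, push and grip.
It fails at once if the cover is lifted more than 10 mm off the lid (z of cover in the frame of slot above 0.01 m).
It fails at once if the tin is disturbed (distance of screw_tin from where it was at the start of the episode above 0.02 m).
It fails at once if the cleaner pot is disturbed (distance of cleaner_pot from where it was at the start of the episode above 0.02 m).
It fails at once if the cutters are disturbed (distance of cutters from where it was at the start of the episode above 0.02 m).
It also fails if it takes over 69 s, if anything falls off the work surface, if the arm or the gripper's body presses on something with over 40 N, if the wrist force passes 120 N, or if a joint passes its speed limit or range.

## Working session

There is one attempt and no reset: what is moved stays moved. The work goes in short steps, Python scripts to look and compute and a shell command to move; the robot and the scene stay as the last step left them, time stands still between calls to the robot, and variables do not carry over. Pictures are saved under pics/ and viewed, at most 10 in all, crops included, and the job is handed in when it is done.

```bash
mkdir -p pics; ls; cat > h.py <<'E'
import numpy as np, cv2
from scipy.spatial.transform import Rotation as Ro
from cell import sensors, get_image, workorder, models
def shot(n):
    s=sensors.read_state(); p=get_image(n)
    if n=='wrist':
        T=np.eye(4);T[:3,:3]=Ro.from_euler('xyz',s['tool_rot'],degrees=True).as_matrix();T[:3,3]=s['tcp_pos']
        p['W']=T@np.array(p['hand_eye'])
    else:
        T=np.eye(4);R=np.array(p['R']);T[:3,:3]=R.T;T[:3,3]=-R.T@np.array(p['t']);p['W']=T
    return p
def w(p,c): c=np.atleast_2d(c);return c@p['W'][:3,:3].T+p['W'][:3,3]
def px(p,X): 
    W=p['W'];c=(np.atleast_2d(X)-W[:3,3])@W[:3,:3];q=c@np.array(p['mtx']).T;return q[:,:2]/q[:,2:]
def cloud(p,m):
    v,u=np.nonzero(m&(p['z_map']>0));z=p['z_map'][v,u]
    K=np.array(p['mtx']);c=np.stack([(u-K[0,2])/K[0,0]*z,(v-K[1,2])/K[1,1]*z,z],1);return w(p,c)
def save(p,n): cv2.imwrite('pics/'+n,cv2.cvtColor(p['image'],cv2.COLOR_RGB2BGR))
E
cat > a.py <<'E'
from h import *
print(sensors.read_state())
for n in ['scene','side']:
    p=shot(n);save(p,n+'.png')
    print(n,p['W'][:3,3].round())
    for t in ['gauge','cover','stand','battery','screw_tin','cleaner_pot','cutters']:
        for d in models.tip_of(t,p): print(t,'tip',round(d['confidence'],2),w(p,d['at']).round(0),px(p,w(p,d['at'])).round())
    for t in ['slot','parking']:
        for d in models.tip_of(t,p): print(t,'tip',round(d['confidence'],2),w(p,d['at']).round(0),px(p,w(p,d['at'])).round())
E
python3 a.py
```

```text
pics
{'t': 0.0, 'joint_pos': array([-7.69771143e+01,  3.02779452e+01,  8.21555758e+01, -8.22520634e-04,
        6.76865244e+01, -1.02268536e+01]), 'dq': array([ 0.09489485,  0.05898526,  0.03133408,  0.06091117, -0.01700173,
        0.10591805]), 'tau': array([ 5.86179940e-04, -4.40039277e+01, -1.76593101e+01,  6.34329719e-02,
        5.83601114e-02, -1.60797017e-04]), 'tcp_pos': array([ 246.57716667, -573.52960239,  221.58705053]), 'tool_rot': array([-1.79881727e+02, -2.05653555e-02,  2.32500311e+01]), 'force': array([-0.05497154, -0.54215891,  0.37341347]), 'moment': array([-0.01444077, -0.00910666, -0.00104422]), 'finger_force': 0.0, 'grip_width': 87.03992258293364}
scene [-264. -427.  501.]
gauge tip 0.81 [[523.  46.   6.]] [[258. 230.]]
cover tip 0.82 [[530.   5. 114.]] [[274. 186.]]
cover tip 0.65 [[ 610. -171.    4.]] [[365. 231.]]
cover tip 0.43 [[ 490. -233.    8.]] [[377. 263.]]
stand tip 0.76 [[ 489. -208.    4.]] [[364. 262.]]
stand tip 0.68 [[368.  33.  -1.]] [[225. 270.]]
battery tip 0.69 [[ 490. -233.    6.]] [[377. 263.]]
cleaner_pot tip 0.84 [[ 395. -115.   -3.]] [[3
[... 199 characters left out ...]
225. 269.]]
side [135. 512. 906.]
gauge tip 0.61 [[518.  48.  -1.]] [[273. 266.]]
cover tip 0.72 [[529.   1. 111.]] [[276. 221.]]
cover tip 0.72 [[ 603. -167.   -1.]] [[290. 193.]]
stand tip 0.91 [[ 480. -206.   -0.]] [[337. 200.]]
battery tip 0.67 [[ 483. -236.    5.]] [[342. 191.]]
screw_tin tip 0.55 [[369.  35.   4.]] [[333. 287.]]
cleaner_pot tip 0.97 [[ 386. -120.    3.]] [[356. 236.]]
cleaner_pot tip 0.6 [[515.  86. 111.]] [[261. 251.]]
cleaner_pot tip 0.37 [[517.  48.   1.]] [[274. 266.]]
cutters tip 0.52 [[ 389. -348.    5.]] [[391. 176.]]
slot tip 0.72 [[532.   5. 109.]] [[275. 222.]]
parking tip 0.91 [[513.  89. 109.]] [[261. 253.]]
parking tip 0.47 [[532.   2. 113.]] [[275. 220.]]
```

View pics/scene.png

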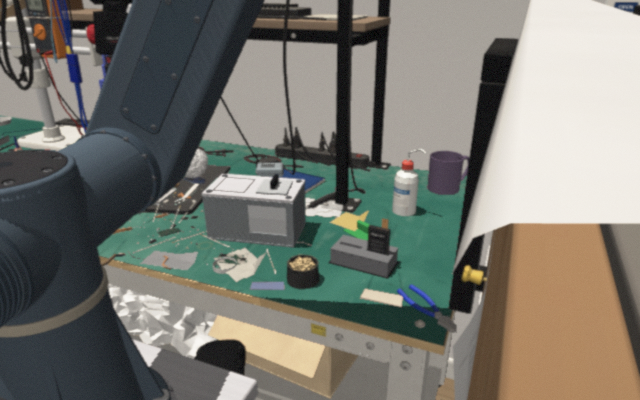

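View pics/side.png

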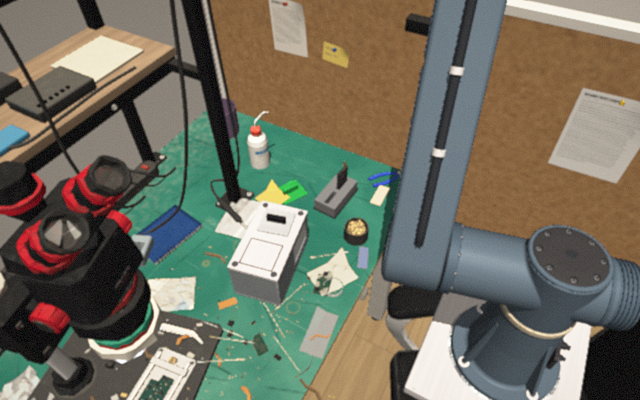

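The scene picture shows the gauge at about (258,205), with the covered slot and black bar at (275,182). The stand with the battery is at (364,255), the green look-alike at (370,228), the pot at (303,270) and the cutters at (430,305). In the side picture the bar is at (276,218) and the parking outline at (261,253). The arm starts by the partition, so I'll check its extent before moving.

```bash
cat > b.py <<'E'
from h import *
A=np.ones((400,640),bool)
for n in ['scene','side']:
    p=shot(n);c=cloud(p,A)
    for lo,hi in [(-445,-420),(-480,-445),(-520,-480)]:
        m=(c[:,1]>lo)&(c[:,1]<hi)&(c[:,2]>30)
        q=c[m]
        print(n,lo,hi,m.sum(), np.percentile(q,[0,1,5,50,99],axis=0).round().tolist() if m.sum()>5 else '')
        h,e=np.histogram(q[:,0],bins=np.arange(-300,1200,50));print(dict(zip(e[:-1].astype(int).tolist(),h.tolist())))
    print('px tcp',px(p,[[247,-574,222],[247,-430,222],[400,-430,0],[400,-430,490],[200,-430,490]]).round().tolist())
    m=abs(c[:,2])<8; m&=(abs(c[:,1])<380); print('bench x',np.percentile(c[m][:,0],[0.2,1,5]))
    for (u,v) in ([(490,170),(480,60),(465,290),(560,100),(480,275),(580,300)] if n=='scene' else [(600,130),(610,200),(520,60),(600,10),(380,160),(415,30),(440,150)]):
        M=np.zeros_like(A);M[v-2:v+3,u-2:u+3]=1;k=cloud(p,M);print((u,v),np.median(k,axis=0).round() if len(k) else None)
p=shot('wrist');save(p,'wr0.png')
E
python3 b.py
```

```text
scene -445 -420 25251 [[-224.0, -445.0, 30.0], [-219.0, -445.0, 243.0], [-216.0, -443.0, 343.0], [-199.0, -434.0, 469.0], [233.0, -422.0, 492.0]]
{-300: 0, -250: 11869, -200: 8136, -150: 1850, -100: 2220, -50: 659, 0: 207, 50: 5, 100: 20, 150: 20, 200: 17, 250: 201, 300: 7, 350: 5, 400: 9, 450: 4, 500: 4, 550: 1, 600: 1, 650: 0, 700: 0, 750: 0, 800: 0, 850: 0, 900: 0, 950: 0, 1000: 16, 1050: 0, 1100: 0}
scene -480 -445 1509 [[-203.0, -458.0, 468.0], [-201.0, -458.0, 469.0], [-198.0, -456.0, 469.0], [-110.0, -448.0, 492.0], [49.0, -445.0, 492.0]]
{-300: 0, -250: 26, -200: 344, -150: 473, -100: 374, -50: 183, 0: 99, 50: 10, 100: 0, 150: 0, 200: 0, 250: 0, 300: 0, 350: 0, 400: 0, 450: 0, 500: 0, 550: 0, 600: 0, 650: 0, 700: 0, 750: 0, 800: 0, 850: 0, 900: 0, 950: 0, 1000: 0, 1050: 0, 1100: 0}
scene -520 -480 0 
{-300: 0, -250: 0, -200: 0, -150: 0, -100: 0, -50: 0, 0: 0, 50: 0, 100: 0, 150: 0, 200: 0, 250: 0, 300: 0, 350: 0, 400: 0, 450: 0, 500: 0, 550: 0, 600: 0, 650: 0, 700: 0, 750: 0, 800: 0, 850: 0, 900: 0, 950: 0, 1000: 0, 1050: 0, 1100: 0}
px tcp [[633.0, 273.0], [491.0, 246.0], [4
[... 987 characters left out ...]
, 650: 0, 700: 0, 750: 0, 800: 0, 850: 0, 900: 0, 950: 0, 1000: 0, 1050: 0, 1100: 0}
side -520 -480 0 
{-300: 0, -250: 0, -200: 0, -150: 0, -100: 0, -50: 0, 0: 0, 50: 0, 100: 0, 150: 0, 200: 0, 250: 0, 300: 0, 350: 0, 400: 0, 450: 0, 500: 0, 550: 0, 600: 0, 650: 0, 700: 0, 750: 0, 800: 0, 850: 0, 900: 0, 950: 0, 1000: 0, 1050: 0, 1100: 0}
px tcp [[485.0, 81.0], [469.0, 112.0], [398.0, 158.0], [427.0, -13.0], [525.0, 8.0]]
bench x [-234.63034873 -143.69253388   28.04637343]
(600, 130) [ -24. -429.  274.]
(610, 200) [-117. -429.  100.]
(520, 60) [ 177. -429.  384.]
(600, 10) [ 1.00e+00 -1.64e+03  1.10e+01]
(380, 160) [ 452. -430.  -30.]
(415, 30) [ 398. -390.  413.]
(440, 150) [216.  21. 476.]
```

```bash
cat > c.py <<'E'
from h import *
p=shot('scene')
i=cv2.cvtColor(p['image'],cv2.COLOR_RGB2BGR)
a=cv2.resize(i[150:320,190:480],None,fx=2.7,fy=2.7,interpolation=cv2.INTER_CUBIC)
cv2.imwrite('pics/crop.png',a)
E
python3 c.py
```

```text
(no output)
```

View pics/crop.png

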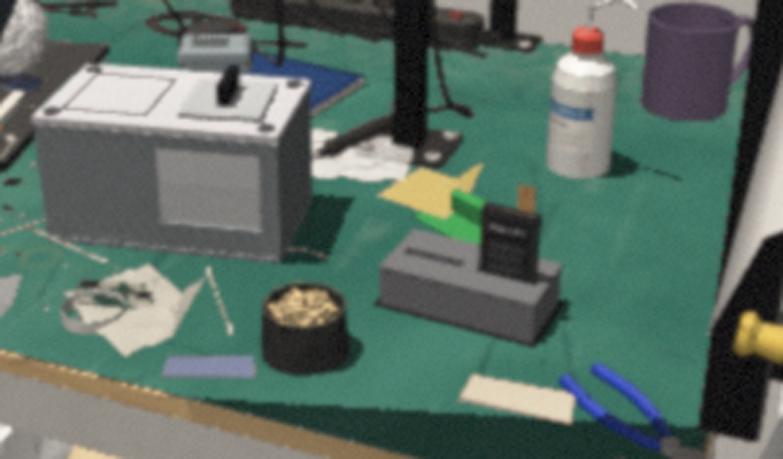

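View pics/wr0.png

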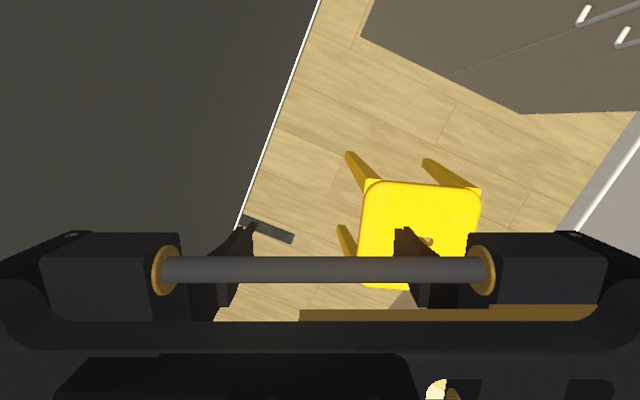

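The crop confirms three candidates for the cover, with these full-picture pixels:
- **White steel plate with black bar**, on the gauge lid at (275,182). This is the real cover, because it is steel coloured and lies over the slot.
- **Green plate**, at (365,231), behind the stand. This is the look-alike.
- **The 0.43 hit at (377,263)**, which is the battery and stand.

The wrist picture shows that the gripper is outside the partition, over the floor. It therefore has to go up and over the 490 mm top.

```bash
python3 -m handwheel '{"series":[{"claw":1,"z":-50},{"claw":1,"z":-100},{"claw":1,"z":-150},{"claw":1,"z":-200},{"claw":1,"z":-250},{"claw":1,"z":-300},{"claw":1,"z":-350},{"claw":1,"z":-350}]}' 30
cat >> h.py <<'E'
def plan(pos,yaw,base=None):
    s=sensors.read_state();R=Ro.from_euler('xyz',s['tool_rot'],degrees=True)
    d=R.inv().apply(np.array(pos)-s['tcp_pos']);r=(R.inv()*Ro.from_euler('xyz',[180,0,yaw],degrees=True)).as_rotvec()
    print('shift',d.round(1),'turn',r.round(3),'tcp',s['tcp_pos'].round(1),'rot',s['tool_rot'].round(1),'j',s['joint_pos'].round(),'w',round(s['grip_width'],1),'F',s['force'].round(1),round(s['finger_force'],1),'t',round(s['t'],2))
E
python3 -c "
from h import *
plan([420,-150,540],13)"
```

```text
shift [ 326.7 -321.4 -317.4] turn [-0.    -0.     0.179] tcp [ 246.7 -574.2  222.5] rot [-180.    -0.    23.3] j [-77.  30.  82.   0.  68. -10.] w 87.3 F [-0.2  0.7  0.5] 0.0 t 1.2invalid input at $.series[0]: expected keys claw, x, y, z, wx, wy, wz
```

```bash
python3 -m handwheel '{"series":[{"claw":1,"x":0,"y":0,"z":-50,"wx":0,"wy":0,"wz":0},{"claw":1,"x":0,"y":0,"z":-100,"wx":0,"wy":0,"wz":0},{"claw":1,"x":0,"y":0,"z":-150,"wx":0,"wy":0,"wz":0},{"claw":1,"x":0,"y":0,"z":-200,"wx":0,"wy":0,"wz":0},{"claw":1,"x":0,"y":0,"z":-250,"wx":0,"wy":0,"wz":0},{"claw":1,"x":0,"y":0,"z":-300,"wx":0,"wy":0,"wz":0},{"claw":1,"x":0,"y":0,"z":-350,"wx":0,"wy":0,"wz":0},{"claw":1,"x":0,"y":0,"z":-350,"wx":0,"wy":0,"wz":0}]}' 30
python3 -c "
from h import *
plan([420,-150,560],13)"
```

```text
t: 2.0
tcp_pos: [247.1, -575.3, 581.9]
tool_rot: [179.0, 0.2, 23.3]
force: [0.3, 0.1, 0.3]
grip_width: 87.2
finger_force: 0.0
shift [ 326.9 -322.8   15.3] turn [0.017 0.002 0.179] tcp [ 247.1 -575.3  581.9] rot [179.    0.2  23.3] j [-77.  21.  44.   0. 114. -10.] w 87.2 F [0.3 0.1 0.3] 0.0 t 2.0
```

```bash
python3 -m handwheel '{"series":[{"claw":1,"x":30,"y":-30,"z":0,"wx":0,"wy":0,"wz":0.02},{"claw":1,"x":62,"y":-62,"z":0,"wx":0,"wy":0,"wz":0.04},{"claw":1,"x":96,"y":-96,"z":0,"wx":0,"wy":0,"wz":0.06},{"claw":1,"x":130,"y":-130,"z":0,"wx":0,"wy":0,"wz":0.08},{"claw":1,"x":164,"y":-164,"z":0,"wx":0,"wy":0,"wz":0.1},{"claw":1,"x":198,"y":-198,"z":0,"wx":0,"wy":0,"wz":0.12},{"claw":1,"x":232,"y":-232,"z":0,"wx":0,"wy":0,"wz":0.14},{"claw":1,"x":266,"y":-266,"z":0,"wx":0,"wy":0,"wz":0.16}]}'
python3 -m handwheel '{"series":[{"claw":1,"x":30,"y":-30,"z":0,"wx":0,"wy":0,"wz":0.02},{"claw":1,"x":55,"y":-55,"z":20,"wx":0,"wy":0,"wz":0.02},{"claw":1,"x":60,"y":-60,"z":60,"wx":0,"wy":0,"wz":0.02},{"claw":1,"x":60,"y":-60,"z":105,"wx":0,"wy":0,"wz":0.02},{"claw":1,"x":60,"y":-60,"z":140,"wx":0,"wy":0,"wz":0.02},{"claw":1,"x":60,"y":-60,"z":150,"wx":0,"wy":0,"wz":0.02},{"claw":1,"x":60,"y":-60,"z":150,"wx":0,"wy":0,"wz":0.02}]}'
cat > d.py <<'E'
from h import *
plan([531,4,200],13)
p=shot('wrist');save(p,'wr1.png')
print(p['W'].round(2))
for t in ['gauge','cover','stand','battery','screw_tin','slot','parking']:
    for d in models.tip_of(t,p): print(t,'tip',round(d['confidence'],2),w(p,d['at']).round(0),px(p,w(p,d['at'])).round())
E
python3 d.py
```

```text
t: 2.8
tcp_pos: [386.2, -222.7, 572.2]
tool_rot: [-180.0, -0.0, 14.0]
force: [0.4, 0.3, -0.5]
grip_width: 87.0
finger_force: 0.0
t: 3.5
tcp_pos: [429.1, -151.6, 421.5]
tool_rot: [-179.9, 0.1, 12.9]
force: [0.1, 0.2, 1.0]
grip_width: 87.2
finger_force: 0.0
shift [ 134.6 -128.4  221.5] turn [-0.002  0.002 -0.001] tcp [ 429.1 -151.6  421.5] rot [-1.799e+02  1.000e-01  1.290e+01] j [-34.   6.  87.   0.  87.  43.] w 87.2 F [0.1 0.2 1. ] 0.0 t 3.5
[[ 2.2000e-01 -9.4000e-01 -2.6000e-01  5.0156e+02]
 [-9.7000e-01 -2.2000e-01 -6.0000e-02 -1.3620e+02]
 [-0.0000e+00  2.7000e-01 -9.6000e-01  5.8389e+02]
 [ 0.0000e+00  0.0000e+00  0.0000e+00  1.0000e+00]]
cover tip 0.87 [[531.   3. 108.]] [[241.  79.]]
cover tip 0.75 [[ 608. -168.    2.]] [[354.  66.]]
stand tip 0.9 [[ 488. -206.    1.]] [[356. 134.]]
battery tip 0.43 [[ 486. -232.    7.]] [[369. 139.]]
screw_tin tip 0.43 [[371.  36.   3.]] [[228. 164.]]
parking tip 0.83 [[510.  94. 109.]] [[181.  80.]]
```

View pics/wr1.png

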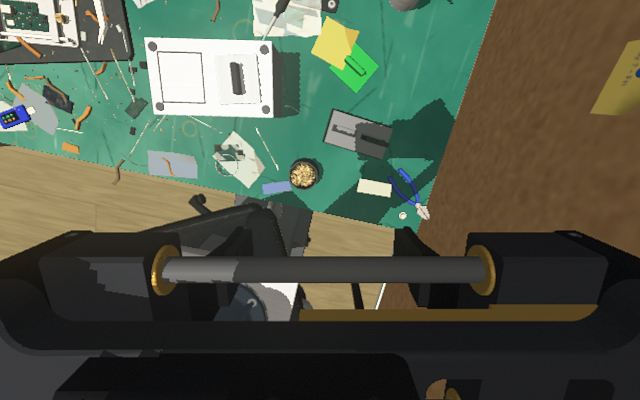

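The wrist picture shows the gauge lid at x 147–275, y 38–117. The bar is at (238,78) and the parking outline at (181,78). The stand is at (358,134), the green plate at (354,68) and the tin at about (228,160). Next I'll measure with the depth map, using both the wrist and side views.

```bash
cat > e.py <<'E'
from h import *
def rect(q,n):
    if len(q)<8: print(n,len(q));return
    (c,s,a)=cv2.minAreaRect((q[:,:2]).astype(np.float32)); print(n,len(q),'c',np.round(c,1),'size',np.round(s,1),'ang',round(a,1),'z',np.percentile(q[:,2],[5,50,95]).round(1))
def rep(p):
    A=np.zeros((400,640),bool);A[:225]=1
    if p.get('R') is not None: A[:]=1
    c=cloud(p,A)
    near=lambda x,y,r:np.hypot(c[:,0]-x,c[:,1]-y)<r
    g=near(522,47,125)
    rect(c[g&(abs(c[:,2]-110)<7)],'lid')
    rect(c[near(531,3,35)&(c[:,2]>123)&(c[:,2]<145)],'bar')
    rect(c[near(531,3,60)&(c[:,2]>113)&(c[:,2]<119)],'plate')
    s=near(488,-206,75)
    rect(c[s&(c[:,2]>28)&(c[:,2]<41)],'standtop')
    rect(c[s&(c[:,2]>70)&(c[:,2]<95)],'batt body')
    rect(c[s&(c[:,2]>82)&(c[:,2]<92)],'batt top')
    rect(c[s&(c[:,2]>92)&(c[:,2]<130)],'strip')
if __name__=='__main__':
    for n in ['wrist','side','scene']:
        p=shot(n);print(n);rep(p)
        for t in ['cover','slot','parking','battery','stand']:
            for d in models.tip_of(t,p)[:2]: print(t,round(d['confidence'],2),w(p,d['at'])[0].round(1))
        if n=='wrist':
            i=cv2.cvtColor(p['image'],cv2.COLOR_RGB2BGR)
            cv2.imwrite('pics/wr_crop.png',np.hstack([cv2.resize(i[25:130,135:285],(450,315),interpolation=cv2.INTER_CUBIC),cv2.resize(i[95:175,310:410],(340,272),interpolation=cv2.INTER_CUBIC).copy() if 0 else cv2.copyMakeBorder(cv2.resize(i[95:175,310:410],(340,272)),0,43,0,0,0)]))
E
python3 e.py
```

```text
wrist
lid 8915 c [522.1  50. ] size [110.3 191.4] ang 11.4 z [109.3 111.1 116. ]
bar 259 c [529.7   6.9] size [44.  10.3] ang 14.3 z [126.  133.1 134.8]
plate 1772 c [531.6   8.4] size [107.2 100.5] ang 17.8 z [113.9 115.6 117.1]
standtop 1687 c [ 488.5 -204.2] size [116.2  60. ] ang 86.0 z [33.4 35.1 36.7]
batt body 120 c [ 486.2 -231.7] size [41.5  8. ] ang 85.1 z [81.9 87.  88.6]
batt top 112 c [ 486.2 -231.8] size [41.3  8. ] ang 85.1 z [85.6 87.1 88.5]
strip 4
cover 0.84 [531.8   6.5 109.5]
cover 0.69 [ 608.1 -170.4    4.3]
parking 0.92 [510.6  92.2 109.2]
battery 0.55 [ 487.7 -229.6    1.7]
stand 0.93 [ 488.7 -208.3   -0. ]
side
lid 3541 c [520.  49.] size [111.9 193.5] ang 11.7 z [107.5 110.7 115.5]
bar 118 c [526.4   7.1] size [43.3 13.1] ang 16.2 z [124.  131.5 135. ]
plate 600 c [527.3  11.1] size [106.   99.1] ang 9.3 z [113.3 115.3 117.7]
standtop 722 c [ 485.9 -203.7] size [120.1  62.3] ang 85.7 z [30.4 35.2 38.1]
batt body 83 c [ 483.  -232.8] size [44.7  9.6] ang 86.3 z [72.  84.7 89.4]
batt top 52 c [ 482.4 -233.5] size [43.   9.2] ang 80.6 z [82.3 86.7 89.8]
strip 7

[... 288 characters left out ...]
05.5 111.3 116.3]
bar 82 c [530.1   4.3] size [48.7  9.8] ang 13.9 z [124.1 132.3 134.9]
plate 393 c [525.   -5.3] size [90.5 84.7] ang 20.5 z [113.8 116.1 117.4]
standtop 1053 c [ 486.6 -206.3] size [117.8  64.9] ang 85.3 z [29.5 35.9 37.9]
batt body 258 c [ 485.  -234.3] size [42.4 12.3] ang 86.6 z [71.1 82.  90.9]
batt top 116 c [ 485.6 -234.2] size [42.2 12.2] ang 88.5 z [82.4 86.9 89.6]
strip 51 c [ 486.9 -243.9] size [12.6  6.1] ang 86.0 z [ 93.  100.1 107.5]
cover 0.85 [534.    5.2 115.5]
cover 0.65 [ 608.8 -169.2    2.4]
slot 0.82 [531.5   5.5 111. ]
parking 0.76 [513.6  92.  108.7]
battery 0.68 [ 486.3 -231.     5.5]
battery 0.66 [533.4   4.8 108.6]
stand 0.61 [ 487.2 -205.3    5. ]
```

View pics/wr_crop.png

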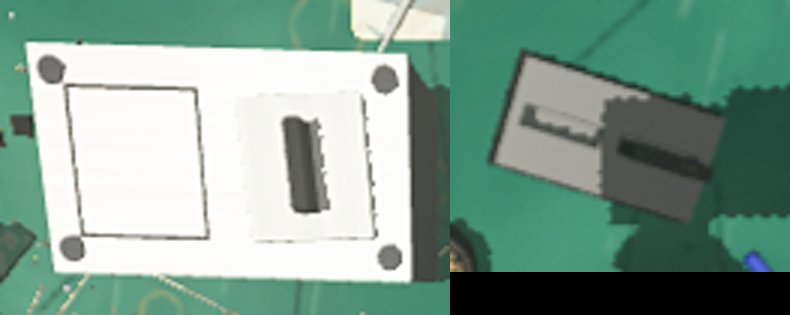

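Lid centre is (521.8, 49.3) with yaw 11.5°, which gives slot (530.8, 5.2) and parking (512.8, 93.4) at z 110. Both agree with the networks. The bar centre is (529.8, 6.3) with its top at z 133. Moving above the bar now.

```bash
python3 -m handwheel '{"series":[{"claw":1,"x":24,"y":-23,"z":25,"wx":0,"wy":0,"wz":0},{"claw":1,"x":50,"y":-48,"z":60,"wx":0,"wy":0,"wz":0},{"claw":1,"x":76,"y":-75,"z":95,"wx":0,"wy":0,"wz":0},{"claw":1,"x":102,"y":-100,"z":130,"wx":0,"wy":0,"wz":0},{"claw":1,"x":124,"y":-120,"z":165,"wx":0,"wy":0,"wz":0},{"claw":0.6,"x":134,"y":-131,"z":200,"wx":0,"wy":0,"wz":0},{"claw":0.6,"x":134,"y":-131,"z":221,"wx":0,"wy":0,"wz":0},{"claw":0.6,"x":134,"y":-131,"z":221,"wx":0,"wy":0,"wz":0}]}' 30
python3 -c "
from h import *
plan([529.8,6.3,119],13.5)
p=shot('wrist');save(p,'wr2.png')
from e import rep
rep(p)"
```

```text
t: 5.6
tcp_pos: [528.8, 6.7, 198.3]
tool_rot: [-179.8, 0.4, 13.0]
force: [-1.0, -0.7, -0.1]
grip_width: 70.8
finger_force: 0.0
shift [ 1.5  0.9 79.3] turn [-0.003  0.007 -0.009] tcp [528.8   6.7 198.3] rot [-179.8    0.4   13. ] j [-11.  25.  97.  -0.  59.  66.] w 70.8 F [-1.  -0.7 -0.1] 0.0 t 5.6
lid 17630 c [536.1  52. ] size [ 81.6 190.8] ang 11.8 z [109.4 110.7 115.7]
bar 499 c [533.6   7.7] size [36.   9.9] ang 15.4 z [130.5 133.  134.3]
plate 3749 c [541.9   1.9] size [62.9 79.8] ang 14.2 z [114.1 115.3 116.3]
standtop 144 c [ 520.7 -165.5] size [11.1 37.7] ang 13.1 z [28.5 34.4 35.7]
batt body 0
batt top 0
strip 0
```

```bash
python3 -m handwheel '{"series":[{"claw":0.6,"x":1,"y":0,"z":35,"wx":0,"wy":0,"wz":-0.01},{"claw":0.5,"x":1,"y":0,"z":65,"wx":0,"wy":0,"wz":-0.015},{"claw":0.4,"x":1,"y":0,"z":79,"wx":0,"wy":0,"wz":-0.015},{"claw":0.3,"x":1,"y":0,"z":79,"wx":0,"wy":0,"wz":-0.015},{"claw":0.05,"x":1,"y":0,"z":79,"wx":0,"wy":0,"wz":-0.015},{"claw":0,"x":1,"y":0,"z":79,"wx":0,"wy":0,"wz":-0.015},{"claw":0,"x":1,"y":0,"z":79,"wx":0,"wy":0,"wz":-0.015},{"claw":0,"x":1,"y":0,"z":79,"wx":0,"wy":0,"wz":-0.015}]}' 30
python3 -c "
from h import *
plan([512.8,93.4,119],11.5)"
```

```text
t: 6.45
tcp_pos: [532.9, 6.1, 124.0]
tool_rot: [180.0, -0.2, 13.8]
force: [-1.1, 1.0, 4.8]
grip_width: 9.5
finger_force: 30.0
shift [  1.3 -89.6   5. ] turn [ 0.001 -0.003  0.04 ] tcp [532.9   6.1 124. ] rot [180.   -0.2  13.8] j [-11.  31. 101.   0.  48.  65.] w 9.5 F [-1.1  1.   4.8] 30.0 t 6.45
```

```bash
python3 -m handwheel '{"series":[{"claw":0,"x":0,"y":-4,"z":0,"wx":0,"wy":0,"wz":0},{"claw":0,"x":1,"y":-12,"z":0,"wx":0,"wy":0,"wz":0.01},{"claw":0,"x":1.5,"y":-24,"z":0,"wx":0,"wy":0,"wz":0.02},{"claw":0,"x":2,"y":-36,"z":0,"wx":0,"wy":0,"wz":0.03},{"claw":0,"x":2.5,"y":-48,"z":0,"wx":0,"wy":0,"wz":0.04},{"claw":0,"x":3,"y":-60,"z":0,"wx":0,"wy":0,"wz":0.04},{"claw":0,"x":3.5,"y":-70,"z":0,"wx":0,"wy":0,"wz":0.04},{"claw":0,"x":4,"y":-78,"z":0,"wx":0,"wy":0,"wz":0.04}]}' 30
python3 -m handwheel '{"series":[{"claw":0,"x":0,"y":-6,"z":0,"wx":0,"wy":0,"wz":0},{"claw":0,"x":0,"y":-10,"z":0,"wx":0,"wy":0,"wz":0},{"claw":0,"x":0,"y":-11,"z":0,"wx":0,"wy":0,"wz":0},{"claw":0,"x":0,"y":-11,"z":0,"wx":0,"wy":0,"wz":0},{"claw":0,"x":0,"y":-11,"z":0,"wx":0,"wy":0,"wz":0}]}' 30
python3 -c "
from h import *
plan([515.9,93.4,119],11.5)
p=shot('wrist')
from e import rect
for p in [p,shot('side'),shot('scene')]:
  A=np.ones((400,640),bool)
  c=cloud(p,A); d=np.hypot(c[:,0]-521.8,c[:,1]-49.3)<85
  rect(c[d&(abs(c[:,2]-110)<2.5)],'lid')
  for t in ['cover','parking','slot']:
    for d in models.tip_of(t,p)[:2]: print(t,round(d['confidence'],2),w(p,d['at'])[0].round(1))
"
```

```text
t: 7.25
tcp_pos: [519.4, 81.6, 124.0]
tool_rot: [179.8, -0.3, 11.6]
force: [1.5, -6.4, 5.8]
grip_width: 9.5
finger_force: 30.0
t: 7.75
tcp_pos: [517.2, 92.3, 124.0]
tool_rot: [179.8, -0.3, 11.6]
force: [1.9, -4.8, 6.4]
grip_width: 9.5
finger_force: 30.0
shift [-1.1 -1.3  5. ] turn [ 0.003 -0.005  0.001] tcp [517.2  92.3 124. ] rot [179.8  -0.3  11.6] j [ -2.  31. 102.  -0.  47.  77.] w 9.5 F [ 1.9 -4.8  6.4] 30.0 t 7.75
lid 15440 c [521.4  49. ] size [110.4 169.5] ang 11.3 z [109.1 110.2 111.2]
cover 0.59 [515.5  89.3 109.6]
cover 0.58 [ 607.  -168.9    0.8]
slot 0.6 [530.6   2.4 106.4]
lid 1020 c [502.   44.6] size [ 77.7 169. ] ang 13.0 z [108.3 110.3 112.2]
cover 0.79 [512.4  87.7 113. ]
cover 0.73 [ 602.  -168.3   -3. ]
parking 0.95 [514.1  88.3 110.8]
slot 0.67 [531.2   1.3 110. ]
lid 1149 c [520.6  49.2] size [114.5 168.9] ang 11.3 z [109.  111.  112.2]
cover 0.69 [514.6  90.6 113.5]
cover 0.61 [ 609.4 -168.1   -2.9]
parking 0.97 [514.3  91.9 111.2]
slot 0.8 [531.9   5.  109.4]
```

```bash
python3 -m handwheel '{"series":[{"claw":0.15,"x":0,"y":-1,"z":-5,"wx":0,"wy":0,"wz":0},{"claw":0.35,"x":0,"y":-1,"z":-5,"wx":0,"wy":0,"wz":0},{"claw":0.4,"x":0,"y":-1,"z":-5,"wx":0,"wy":0,"wz":0},{"claw":0.4,"x":0,"y":-1,"z":-25,"wx":0,"wy":0,"wz":0},{"claw":0.4,"x":0,"y":-1,"z":-60,"wx":0,"wy":0,"wz":0},{"claw":0.4,"x":0,"y":-1,"z":-100,"wx":0,"wy":0,"wz":0},{"claw":0.4,"x":0,"y":-1,"z":-140,"wx":0,"wy":0,"wz":0},{"claw":0.4,"x":0,"y":-1,"z":-150,"wx":0,"wy":0,"wz":0}]}' 30
cat > f.py <<'E'
from h import *
from e import rect
plan([486,-232,170],-94.7); plan([486,-232,170],85.3)
for n in ['wrist','side','scene']:
  p=shot(n);A=np.ones((400,640),bool)
  if n=='wrist': A[225:]=0
  c=cloud(p,A); r=np.hypot(c[:,0]-512.8,c[:,1]-93.4)
  rect(c[(r<32)&(c[:,2]>123)&(c[:,2]<140)],n+' bar')
  rect(c[(r<55)&(c[:,2]>113.3)&(c[:,2]<118)],'plate')
  rect(c[(np.hypot(c[:,0]-531,c[:,1]-5)<35)&(c[:,2]<104)],'slot hole')
E
python3 f.py
```

```text
t: 9.15
tcp_pos: [517.1, 94.7, 276.8]
tool_rot: [179.9, -0.5, 11.5]
force: [0.4, -0.9, -0.3]
grip_width: 34.6
finger_force: 0.0
shift [-96.6 313.7 106.5] turn [-0.007 -0.007  1.854] tcp [517.1  94.7 276.8] rot [179.9  -0.5  11.5] j [-2. 19. 93.  0. 68. 77.] w 34.6 F [ 0.4 -0.9 -0.3] 0.0 t 9.15
shift [-96.6 313.7 106.5] turn [ 0.007 -0.006 -1.288] tcp [517.1  94.7 276.8] rot [179.9  -0.5  11.5] j [-2. 19. 93.  0. 68. 77.] w 34.6 F [ 0.4 -0.9 -0.3] 0.0 t 9.15
wrist bar 353 c [513.   93.3] size [43.7  9.1] ang 11.4 z [130.9 133.1 134.2]
plate 2764 c [512.8  93.2] size [69.5 63.9] ang 11.5 z [114.1 115.3 116.5]
slot hole 160 c [510.5 -12.8] size [13.5 32.3] ang 11.2 z [6.8 8.  9.3]
side bar 131 c [510.  93.] size [43.6 11.5] ang 12.2 z [124.3 131.9 135.1]
plate 653 c [507.1  94.7] size [88.  96.5] ang 4.5 z [113.6 115.5 117.4]
slot hole 2
scene bar 89 c [512.   89.7] size [47.9 10.9] ang 15.3 z [123.9 131.4 134.9]
plate 347 c [511.1  95.1] size [72.6 75.5] ang 13.3 z [114.2 116.1 117.2]
slot hole 0
```

The cover is parked at (512.8, 93.2) with yaw 11.4°, so its error is under 1 mm. Now to the battery.

```bash
python3 -m handwheel '{"series":[{"claw":0.4,"x":-10,"y":34,"z":0,"wx":0,"wy":0,"wz":-0.13},{"claw":0.4,"x":-22,"y":72,"z":0,"wx":0,"wy":0,"wz":-0.27},{"claw":0.4,"x":-35,"y":114,"z":0,"wx":0,"wy":0,"wz":-0.41},{"claw":0.4,"x":-48,"y":156,"z":0,"wx":0,"wy":0,"wz":-0.55},{"claw":0.4,"x":-61,"y":198,"z":0,"wx":0,"wy":0,"wz":-0.69},{"claw":0.4,"x":-74,"y":240,"z":0,"wx":0,"wy":0,"wz":-0.83},{"claw":0.4,"x":-87,"y":282,"z":0,"wx":0,"wy":0,"wz":-0.97},{"claw":0.4,"x":-96.6,"y":313.7,"z":0,"wx":0,"wy":0,"wz":-1.11}]}'
python3 -m handwheel '{"series":[{"claw":0.4,"x":0,"y":0,"z":0,"wx":0,"wy":0,"wz":-0.14},{"claw":0.4,"x":0,"y":0,"z":0,"wx":0,"wy":0,"wz":-0.18},{"claw":0.4,"x":0,"y":0,"z":0,"wx":0,"wy":0,"wz":-0.18},{"claw":0.4,"x":0,"y":0,"z":0,"wx":0,"wy":0,"wz":-0.18}]}'
cat > g.py <<'E'
from h import *
from e import rect
plan([486,-232,170],85.3)
for n in ['wrist','side','scene']:
  p=shot(n);A=np.ones((400,640),bool)
  if n=='wrist': save(p,'wr3.png')
  c=cloud(p,A); s=np.hypot(c[:,0]-488,c[:,1]+206)<80
  print(n);rect(c[s&(c[:,2]>28)&(c[:,2]<41)],'standtop')
  rect(c[s&(c[:,2]>82)&(c[:,2]<91)],'batt top')
  rect(c[s&(c[:,2]>93)&(c[:,2]<130)],'strip')
  for d in models.spot_in('battery',p)[:2]: print(round(d['confidence'],2),w(p,d['at'])[0].round(1))
E
python3 g.py
```

```text
t: 10.1
tcp_pos: [481.0, -233.8, 269.7]
tool_rot: [-179.7, -0.1, 75.1]
force: [0.9, 0.2, -0.0]
grip_width: 34.6
finger_force: 0.0
t: 10.5
tcp_pos: [481.9, -231.6, 270.6]
tool_rot: [-179.8, -0.1, 85.1]
force: [-0.3, 0.9, 0.6]
grip_width: 34.9
finger_force: 0.0
shift [ -0.3   4.5 100.6] turn [-0.003 -0.002 -0.004] tcp [ 481.9 -231.6  270.6] rot [-1.798e+02 -1.000e-01  8.510e+01] j [-38.  20.  92.   0.  69. -33.] w 34.9 F [-0.3  0.9  0.6] 0.0 t 10.5
wrist
standtop 3077 c [ 487.7 -205. ] size [116.1  60.1] ang 86.0 z [33.9 35.2 36.5]
batt top 199 c [ 485.9 -232.7] size [41.9  7.6] ang 85.1 z [85.5 87.1 88.6]
strip 5
0.61 [ 487.6 -228.4   86.3]
side
standtop 710 c [ 485.7 -204.4] size [119.4  62.6] ang 86.1 z [30.7 35.2 38.3]
batt top 53 c [ 483.1 -232.5] size [44.9 10.1] ang 86.4 z [82.8 86.7 89.3]
strip 8 c [ 483.9 -241.6] size [1.7 8.8] ang 3.9 z [ 94.2  98.6 106.8]
0.61 [ 480.8 -229.1   71. ]
scene
standtop 1045 c [ 488.3 -206.2] size [117.6  65.5] ang 85.4 z [29.5 36.  37.9]
batt top 114 c [ 484.8 -234.4] size [43.3 12.3] ang 86.9 z [82.4 87.  89.3]
strip 48 c [ 486.6 -244.3] size [ 5.5 12.4] ang 2.0 z [ 93.4 100.9 107.4]
0.88 [ 487.6 -235.6   66.1]
```

View pics/wr3.png

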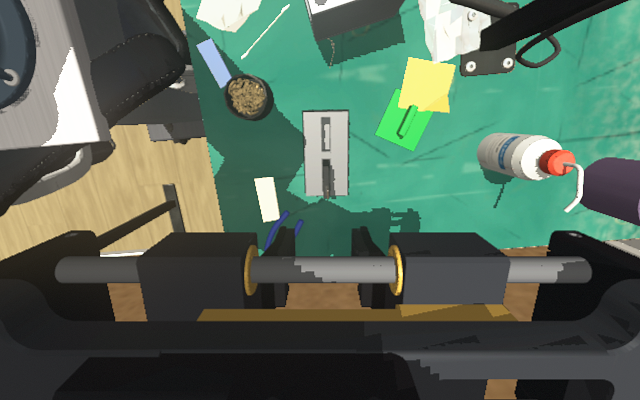

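The wrist picture shows the stand at (326,152), with the battery in its lower (-y) slot at (327,178). The empty slot is at (325,133) and the green plate at (403,122). The battery measures (486,-233) with its top at z 87 and a yaw of about -4.5°.

```bash
python3 -m handwheel '{"series":[{"claw":0.4,"x":-1,"y":4,"z":45,"wx":0,"wy":0,"wz":0},{"claw":0.4,"x":-1,"y":4,"z":90,"wx":0,"wy":0,"wz":0},{"claw":0.4,"x":-1,"y":4,"z":130,"wx":0,"wy":0,"wz":0},{"claw":0.4,"x":-1,"y":4,"z":165,"wx":0,"wy":0,"wz":0},{"claw":0.4,"x":-1,"y":4,"z":195,"wx":0,"wy":0,"wz":0},{"claw":0.4,"x":-1,"y":4,"z":213,"wx":0,"wy":0,"wz":0},{"claw":0.4,"x":-1,"y":4,"z":219,"wx":0,"wy":0,"wz":0},{"claw":0.4,"x":-1,"y":4,"z":219,"wx":0,"wy":0,"wz":0}]}'
python3 -c "
from h import *
plan([486,-232.8,52],85.5)"
```

```text
t: 11.6
tcp_pos: [486.6, -233.4, 53.0]
tool_rot: [-179.9, -0.0, 85.1]
force: [1.4, -0.4, 0.3]
grip_width: 35.2
finger_force: 0.0
shift [ 0.6 -0.6  1. ] turn [-0.001 -0.001 -0.007] tcp [ 486.6 -233.4   53. ] rot [-179.9   -0.    85.1] j [-37.  39. 102.   0.  40. -33.] w 35.2 F [ 1.4 -0.4  0.3] 0.0 t 11.6
```

Close at 20 N, then lift slowly.

```bash
python3 -m handwheel '{"series":[{"claw":0.2,"x":0,"y":-0.5,"z":0.5,"wx":0,"wy":0,"wz":0},{"claw":0.1,"x":0,"y":-0.5,"z":0.5,"wx":0,"wy":0,"wz":0},{"claw":0,"x":0,"y":-0.5,"z":0.5,"wx":0,"wy":0,"wz":0},{"claw":0,"x":0,"y":-0.5,"z":0.5,"wx":0,"wy":0,"wz":0},{"claw":0,"x":0,"y":-0.5,"z":0.5,"wx":0,"wy":0,"wz":0},{"claw":0,"x":0,"y":-0.5,"z":0.5,"wx":0,"wy":0,"wz":0}]}' 20
python3 -m handwheel '{"series":[{"claw":0,"x":0,"y":0,"z":-5,"wx":0,"wy":0,"wz":0},{"claw":0,"x":0,"y":0,"z":-15,"wx":0,"wy":0,"wz":0},{"claw":0,"x":0,"y":0,"z":-30,"wx":0,"wy":0,"wz":0},{"claw":0,"x":0,"y":0,"z":-50,"wx":0,"wy":0,"wz":0},{"claw":0,"x":0,"y":0,"z":-80,"wx":0,"wy":0,"wz":0},{"claw":0,"x":0,"y":0,"z":-115,"wx":0,"wy":0,"wz":0},{"claw":0,"x":0,"y":0,"z":-150,"wx":0,"wy":0,"wz":0},{"claw":0,"x":0,"y":0,"z":-165,"wx":0,"wy":0,"wz":0}]}'
python3 -c "
from h import *
plan([530.8,5.2,220],101.5)"
```

```text
t: 12.2
tcp_pos: [486.5, -233.9, 53.7]
tool_rot: [179.9, 0.0, 85.1]
force: [-1.0, 0.1, 3.4]
grip_width: 8.1
finger_force: 20.0
t: 13.0
tcp_pos: [487.5, -234.4, 222.0]
tool_rot: [179.7, 0.2, 85.1]
force: [0.3, -0.9, 0.4]
grip_width: 8.1
finger_force: 20.0
shift [242.5  22.8   1.4] turn [ 0.005  0.004 -0.286] tcp [ 487.5 -234.4  222. ] rot [179.7   0.2  85.1] j [-38.  24.  94.   0.  62. -33.] w 8.1 F [ 0.3 -0.9  0.4] 20.0 t 13.0
```

```bash
python3 -m handwheel '{"series":[{"claw":0,"x":15,"y":1,"z":0,"wx":0,"wy":0,"wz":-0.02},{"claw":0,"x":45,"y":4,"z":0,"wx":0,"wy":0,"wz":-0.06},{"claw":0,"x":82,"y":8,"z":0,"wx":0,"wy":0,"wz":-0.1},{"claw":0,"x":120,"y":11,"z":0,"wx":0,"wy":0,"wz":-0.15},{"claw":0,"x":158,"y":15,"z":0,"wx":0,"wy":0,"wz":-0.2},{"claw":0,"x":195,"y":18,"z":0,"wx":0,"wy":0,"wz":-0.25},{"claw":0,"x":225,"y":21,"z":0,"wx":0,"wy":0,"wz":-0.28},{"claw":0,"x":241,"y":22.8,"z":0,"wx":0,"wy":0,"wz":-0.29}]}'
python3 -m handwheel '{"series":[{"claw":0,"x":0,"y":0,"z":8,"wx":0,"wy":0,"wz":0},{"claw":0,"x":0,"y":0,"z":20,"wx":0,"wy":0,"wz":0},{"claw":0,"x":0,"y":0,"z":30,"wx":0,"wy":0,"wz":0},{"claw":0,"x":0,"y":0,"z":34,"wx":0,"wy":0,"wz":0},{"claw":0,"x":0,"y":0,"z":34,"wx":0,"wy":0,"wz":0},{"claw":0,"x":0,"y":0,"z":34,"wx":0,"wy":0,"wz":0}]}'
cat > k.py <<'E'
from h import *
from e import rect
plan([530.8,5.2,180],101.5)
for n in ['wrist','side','scene']:
  p=shot(n);A=np.ones((400,640),bool)
  c=cloud(p,A);R=sensors.read_state()['tcp_pos'];r=np.hypot(c[:,0]-R[0],c[:,1]-R[1])
  print(n)
  d=np.hypot(c[:,0]-521.8,c[:,1]-49.3)<125
  rect(c[d&(abs(c[:,2]-110)<2.5)],'lid')
  rect(c[(r<40)&(c[:,2]>124)&(c[:,2]<165)],'batt')
  for t in ['battery','slot']:
    for d in models.tip_of(t,p)[:2]: print(t,round(d['confidence'],2),w(p,d['at'])[0].round(1))
  save(p,'ins_'+n+'.png')
  i=cv2.cvtColor(p['image'],cv2.COLOR_RGB2BGR)
  if n!='wrist':
    u,v=px(p,[[530,5,130]])[0].astype(int)
    cr=cv2.resize(i[v-40:v+40,u-40:u+40],(390,390),interpolation=cv2.INTER_CUBIC)
    L=cr if n=='side' else np.hstack([L,cr])
cv2.imwrite('pics/ins.png',L)
E
python3 k.py
```

```text
t: 13.8
tcp_pos: [527.7, 8.4, 216.7]
tool_rot: [-179.8, -0.1, 102.0]
force: [-0.1, -1.4, -1.1]
grip_width: 7.9
finger_force: 20.0
t: 14.4
tcp_pos: [529.5, 3.9, 183.9]
tool_rot: [-180.0, -0.0, 101.7]
force: [-0.5, -0.1, 0.3]
grip_width: 8.2
finger_force: 20.0
shift [1.  1.6 3.9] turn [-0.    -0.     0.003] tcp [529.5   3.9 183.9] rot [-180.    -0.   101.7] j [-12.  26.  98.   0.  56. -23.] w 8.2 F [-0.5 -0.1  0.3] 20.0 t 14.4
wrist
lid 19166 c [519.3  57.4] size [110.5 172.6] ang 11.4 z [109.2 110.3 111.6]
batt 112 c [525.5  24.3] size [8.1 1.9] ang 10.9 z [138.9 153.4 163.6]
battery 0.65 [531.3   4.4 135.5]
slot 0.83 [529.2   4.2 110.9]
side
lid 2319 c [519.6  48.8] size [111.3 192.8] ang 11.4 z [108.2 110.4 112.2]
batt 91 c [524.2   5.9] size [ 8.6 41.8] ang 0.8 z [139.6 151.3 164. ]
battery 0.69 [529.2   5.7 137.7]
slot 0.6 [531.7   0.6 111.8]
scene
lid 1504 c [521.4  46.9] size [115.8 191.2] ang 12.0 z [108.7 111.1 112.2]
batt 248 c [527.3   2.9] size [ 8.2 43.1] ang 11.0 z [139.1 152.  163.7]
battery 0.91 [534.2   5.6 136.3]
slot 0.71 [532.4   4.3 111.5]
```

View pics/ins.png

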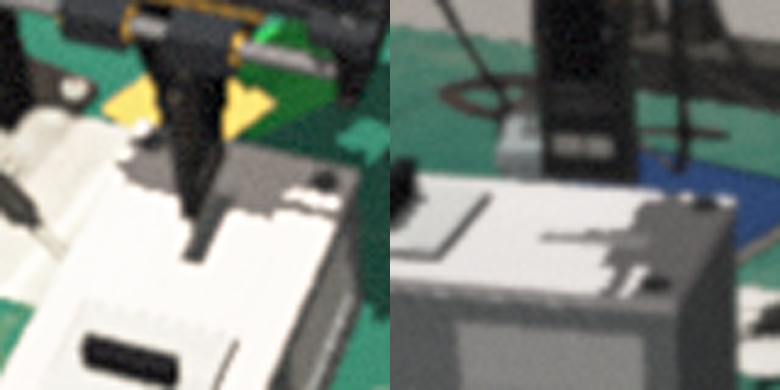

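View pics/ins_wrist.png

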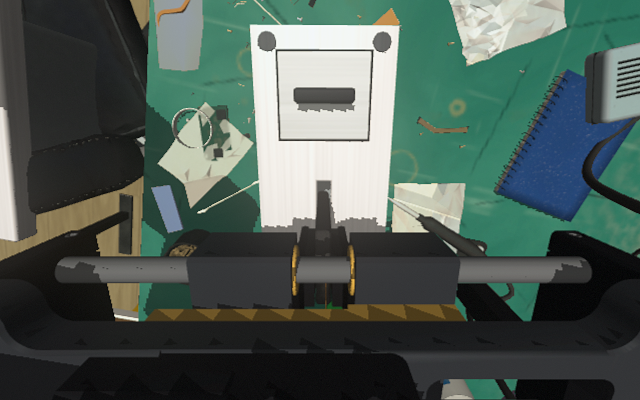

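The wrist picture shows the cover inside its outline at (324,95), and the slot's +y end just ahead of the battery at (323,186). I'll rectify the lid plane and compare the slot with the battery in that same view.

```bash
cat > r.py <<'E'
from h import *
p=shot('wrist');g=cv2.cvtColor(p['image'],cv2.COLOR_RGB2GRAY)
a=np.radians(11.5);ex=np.array([np.cos(a),np.sin(a)]);ey=np.array([-np.sin(a),np.cos(a)]);S=np.array([530.8,5.2])
xs=np.arange(-16,16.1,.5);ys=np.arange(14,32.1,1)
def prof(z,ys):
    X,Y=np.meshgrid(xs,ys);P=S+X[...,None]*ex+Y[...,None]*ey
    q=px(p,np.c_[P.reshape(-1,2),np.full(P.size//2,z)]).astype(np.float32).reshape(X.shape+(2,))
    return cv2.remap(g,q[...,0],q[...,1],cv2.INTER_LINEAR)
for y,r in zip(ys,prof(110.3,ys)): print(int(y),' '.join('%3d'%v for v in r[::2]))
print('x   ',' '.join('%3d'%v for v in xs[::2]))
# lid and battery via depth in gauge frame
A=np.ones((400,640),bool);c=cloud(p,A);L=np.c_[(c[:,:2]-S)@ex,(c[:,:2]-S)@ey,c[:,2]]
l=L[(abs(L[:,2]-110.3)<2)&(L[:,1]>30)&(L[:,1]<70)&(abs(L[:,0])<70)];print('lid x edges',np.percentile(l[:,0],[.3,99.7]))
l=L[(abs(L[:,2]-110.3)<2)&(abs(L[:,0])<40)&(L[:,1]<160)];print('lid +y edge',np.percentile(l[:,1],99.8))
h=L[(L[:,2]<104)&(abs(L[:,0])<12)&(L[:,1]<40)&(L[:,1]>-60)]
print('hole',len(h),[np.percentile(h[:,k],[1,50,99]).round(1) for k in range(3)] if len(h) else '')
b=L[(L[:,2]>136)&(L[:,2]<164)&(abs(L[:,0])<12)&(abs(L[:,1])<30)]
print('batt',len(b),[np.percentile(b[:,k],[2,50,98]).round(1) for k in range(3)])
for z in [138,145,152,159]:
    k=b[abs(b[:,2]-z)<3.5];print(z,len(k),np.percentile(k[:,0],[2,50,98]).round(1),k[:,1].max().round(1)) if len(k) else None
E
python3 r.py
```

```text
14 238 236 235 237 240 243 242 240 226 167 107  89  83  79  79  78  91 100 121 156 162 162 200 234 238 239 239 237 235 237 237 236 237
15 238 237 235 237 240 243 242 240 226 168 106  95  96  94  93  92 106 117 128 131 139 157 196 234 238 239 239 237 236 237 238 237 238
16 238 236 235 237 241 243 242 240 227 168 107  95  96  96  97  97  96  95  94  93 101 138 194 233 239 239 239 237 236 238 238 237 238
17 239 237 235 237 241 243 242 240 226 168 108  96  97  96  97  97  96  97  97  96  93 128 193 234 239 239 239 237 236 238 238 237 238
18 239 237 235 237 241 243 242 240 227 168 107  95  97  97  97  97  96  97  98  97  94 124 192 234 239 239 239 237 236 239 238 237 238
19 239 237 236 237 241 243 242 240 228 169 108  96  97  97  97  97  96  97  97  97  94 109 182 235 239 240 239 238 237 239 238 237 238
20 239 237 236 238 241 243 243 240 228 169 110  95  97  97  97  96  96  96  97  97  93 131 199 234 239 240 239 237 237 239 238 238 238
21 239 237 236 238 241 243 242 240 228 169 109  96  96  97  97  96  96  96  96  95  92 131 198 235 240 240 239 238 237 239 239 238 238
22 240 238 236 238 2
[... 1272 characters left out ...]
5 238 239 237 234 238 240 241 240 240 239 240 240 239 240
32 241 239 237 239 243 244 243 241 238 234 235 236 238 238 235 235 238 237 236 238 240 237 235 239 240 241 241 240 239 240 240 239 240
x    -16 -15 -14 -13 -12 -11 -10  -9  -8  -7  -6  -5  -4  -3  -2  -1   0   1   2   3   4   5   6   7   8   9  10  11  12  13  14  15  16
lid x edges [-55.61244383  53.91690552]
lid +y edge 139.5042526036909
hole 179 [array([-9. , -0.4,  7.1]), array([-31. ,  -6.3,   1.3]), array([6.2, 8.1, 9.7])]
batt 105 [array([-5.1, -1.5,  2.7]), array([19.7, 20.9, 21.3]), array([138.7, 151.4, 162.8])]
138 12 [-5.1 -1.9  2.1] 21.3
145 29 [-5.2 -1.5  2.2] 21.3
152 29 [-5.  -0.8  2.8] 21.3
159 29 [-4.9 -1.5  2.2] 21.2
```

In this view the slot centre is (-0.8, -0.4) and the battery centre is (-1.3, +0.3), in gauge-frame mm. The correction is tool y +0.5 and tool x -0.7. Descending carefully.

```bash
python3 -m handwheel '{"series":[{"claw":0,"x":-0.7,"y":0.5,"z":4,"wx":0,"wy":0,"wz":0},{"claw":0,"x":-0.7,"y":0.5,"z":10,"wx":0,"wy":0,"wz":0},{"claw":0,"x":-0.7,"y":0.5,"z":16,"wx":0,"wy":0,"wz":0},{"claw":0,"x":-0.7,"y":0.5,"z":20,"wx":0,"wy":0,"wz":0},{"claw":0,"x":-0.7,"y":0.5,"z":24,"wx":0,"wy":0,"wz":0},{"claw":0,"x":-0.7,"y":0.5,"z":28,"wx":0,"wy":0,"wz":0},{"claw":0,"x":-0.7,"y":0.5,"z":32,"wx":0,"wy":0,"wz":0},{"claw":0,"x":-0.7,"y":0.5,"z":34,"wx":0,"wy":0,"wz":0}]}'
python3 -m handwheel '{"series":[{"claw":0,"x":0,"y":0,"z":0,"wx":0,"wy":0,"wz":0},{"claw":0,"x":0,"y":0,"z":0,"wx":0,"wy":0,"wz":0}]}'
python3 r.py | grep -v '^[0-9]. ..[0-9] '
```

```text
t: 15.7
tcp_pos: [529.9, 4.0, 149.6]
tool_rot: [-180.0, -0.0, 101.7]
force: [0.2, -0.7, -1.0]
grip_width: 7.9
finger_force: 20.0
t: 15.9
tcp_pos: [530.1, 4.0, 150.1]
tool_rot: [180.0, 0.0, 101.7]
force: [0.5, -0.1, -1.6]
grip_width: 8.1
finger_force: 20.0
x    -16 -15 -14 -13 -12 -11 -10  -9  -8  -7  -6  -5  -4  -3  -2  -1   0   1   2   3   4   5   6   7   8   9  10  11  12  13  14  15  16
lid x edges [-55.60449623  53.93831426]
lid +y edge 139.44581300829356
hole 92 [array([-9. , -6.6,  7.7]), array([-34. ,  -9.1,  -0.3]), array([ 7.1,  8.1, 18.7])]
batt 423 [array([-11.5,  -0.3,  11.5]), array([ 7.9,  9.9, 20.4]), array([137.8, 155.8, 163.8])]
138 33 [-4.8 -1.   2.9] 20.6
145 43 [-4.6 -0.3  3.3] 20.5
152 128 [-11.4  -0.3  11.5] 20.6
159 177 [-11.6   0.2  11.5] 20.6
```

It's in the slot without contact and well centred. Going down another 31 mm.

```bash
python3 -m handwheel '{"series":[{"claw":0,"x":0,"y":0,"z":4,"wx":0,"wy":0,"wz":0},{"claw":0,"x":0,"y":0,"z":9,"wx":0,"wy":0,"wz":0},{"claw":0,"x":0,"y":0,"z":14,"wx":0,"wy":0,"wz":0},{"claw":0,"x":0,"y":0,"z":19,"wx":0,"wy":0,"wz":0},{"claw":0,"x":0,"y":0,"z":24,"wx":0,"wy":0,"wz":0},{"claw":0,"x":0,"y":0,"z":28,"wx":0,"wy":0,"wz":0},{"claw":0,"x":0,"y":0,"z":31,"wx":0,"wy":0,"wz":0},{"claw":0,"x":0,"y":0,"z":31,"wx":0,"wy":0,"wz":0}]}'
python3 -m handwheel '{"series":[{"claw":0,"x":0,"y":0,"z":0,"wx":0,"wy":0,"wz":0},{"claw":0,"x":0,"y":0,"z":0,"wx":0,"wy":0,"wz":0},{"claw":0,"x":0,"y":0,"z":0,"wx":0,"wy":0,"wz":0},{"claw":0,"x":0,"y":0,"z":0,"wx":0,"wy":0,"wz":0},{"claw":0,"x":0,"y":0,"z":0,"wx":0,"wy":0,"wz":0}]}'
python3 f.py | grep -A1 bar; python3 - <<'E'
from h import *
i=[]
for n in ['side','scene']:
    p=shot(n);u,v=px(p,[[525,40,120]])[0].astype(int);v=max(v,60)
    i.append(cv2.resize(cv2.cvtColor(p['image'],cv2.COLOR_RGB2BGR)[v-60:v+60,u-60:u+60],(390,390),interpolation=cv2.INTER_CUBIC))
    for d in models.tip_of('battery',p)[:2]: print(n,round(d['confidence'],2),w(p,d['at'])[0].round(1))
    c=cloud(p,np.ones((400,640),bool));m=(np.hypot(c[:,0]-530,c[:,1]-4)<30)&(c[:,2]>112);print('top z',np.percentile(c[m][:,2],[2,50,98]).round())
cv2.imwrite('pics/fin.png',np.hstack(i))
E
```

```text
t: 16.75
tcp_pos: [529.7, 4.0, 118.5]
tool_rot: [-179.9, -0.0, 101.7]
force: [0.1, -0.7, -0.8]
grip_width: 8.3
finger_force: 20.0
t: 17.25
tcp_pos: [530.1, 4.0, 119.2]
tool_rot: [180.0, 0.0, 101.7]
force: [0.4, -0.6, -1.3]
grip_width: 8.2
finger_force: 20.0
wrist bar 2007 c [512.4  92.2] size [44.1  9.9] ang 11.8 z [130.5 133.2 134.4]
plate 13668 c [512.5  95.1] size [85.6 69.3] ang 10.7 z [114.3 115.4 116.6]
--
side bar 132 c [510.2  92.9] size [44.  12.1] ang 8.9 z [123.9 131.9 135.1]
plate 657 c [507.1  99.3] size [97.  90.8] ang 26.1 z [113.7 115.3 117.4]
--
scene bar 90 c [512.   90.3] size [45.3  9.9] ang 11.9 z [124.  131.3 134.7]
plate 349 c [514.3  88.3] size [77.8 70.4] ang 11.3 z [113.9 116.  117.3]
side 0.65 [528.9   4.1  72.8]
top z [112. 206. 263.]
scene 0.45 [514.8  88.5 115.9]
top z [112. 161. 402.]
```

View pics/fin.png

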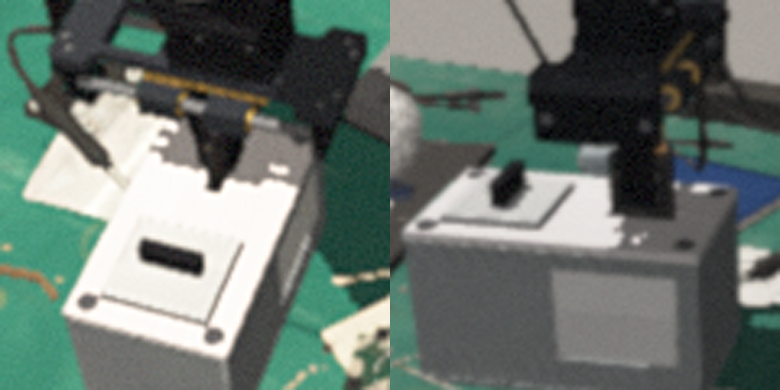

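The picture shows the cover parked in its outline (left crop, 170,260). The battery hangs in the slot under the gripper (215,180), with its lower end about 40 mm below the lid and no contact force. Handing in.

```bash
python3 -c "
from cell import workorder
print(workorder.close_job())"
```

```text
the job is handed in; nothing more can be done
None
```

I handed the job in, with no verdict reported back: the cover is parked within about 1 mm of the outline, and the battery hangs still in the slot, lower end about 40 mm below the lid.

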